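Socket for the bulb dibber's cap nut

ROBOT

A 6-joint arm with a two-finger parallel gripper is mounted at the origin on the work surface. World frame = base frame: x ahead of the robot, y to its left, z up, the work surface at z = 0. Lengths are in m, angles in degrees, forces in N, time in s.
With the tool pointing down it reaches from about 0.35 to 0.875 m from the base axis. Payload 4.2 kg.
Tool frame: the origin (TCP) lies midway between the tips of the shut fingers; the grasp point (between the pads) lies 19 mm behind it; x points along the fingers, z is the direction in which the jaws open and shut, and the axes are right-handed (so a half turn about x gives the same grasp; the last joint's range is limited). The gripper opens to 85 mm and grips with 20 to 120 N. Pads are 22 mm wide; open, the fingers measure 114 mm over their backs; the gripper's body (76 mm by 85 mm) begins 54 mm behind the grasp point. The pads swing forward as they close: fully open they stand 13 mm farther back than shut.
Start: joints at [89.702, 22.042, 0.453, 0, -68.411, -14.817], TCP at [0.163, 0.603, 0.205] pointing down, gripper open.
Joint ranges: [-179.83, 179.83], [-69.29, 118.12], [-61.27, 80.66], [-181.25, 117.63], [-171.15, -9.14], [-177.46, 177.46]. Speed limits (degrees/s): [159.86, 159.86, 180, 180, 180, 180].

INTERFACE

Orientations are given as [roll, pitch, yaw] about the fixed x, y, z axes, in that order (R = Rz(yaw) Ry(pitch) Rx(roll)).
In Python, from bench import ctrl gives the robot as it stands. Calls block until the motion is done:
- ctrl.movep(position, orientation): joint-space move of the TCP to a pose.
- ctrl.line_to(position, ori=None, max_speed=0.15, max_force=None): straight line of the TCP; ori=None keeps the orientation; max_speed is the mean speed in m/s. With max_force (N) it stops when the force on the tool has changed by that much, and returns True; else False.
- ctrl.movej(angles): joint-space move.
- ctrl.gripper_to(opening): finger opening in m; the grip force is fixed at half the most; returns when the fingers have stopped.
- ctrl.dwell(seconds).
- ctrl.ik(position, orientation): joint angles nearest the present ones, or None.
- ctrl.get_image(name): name is "scene" or "top" or "wrist"; returns the picture (420x560x3 uint8, red, green, blue); there is no depth.
- ctrl.camera_info(name): a dict with "vertical_fov" (degrees; the focal length in pixels is half the picture's height over the tangent of half this angle, whatever the lens; pixels are square), "cx", "cy" (the principal point, pixels), "camera_from_world" (4x4, takes a point from world to camera coordinates). Camera axes: x right, y up, looking along -z (the intrinsics and any distortion apply to the point x, -y, -z); pixel columns grow to the right and rows downward; lengths in m; the calibration is good to about 2 mm. A picture is of the moment at which its call begins: read the wrist's pose just before it. camera_info takes no time and is no camera call; for the wrist camera it gives the pose at the moment of the call.
A pose or a line that the arm cannot do raises ctrl.PlanningError and nothing moves.
- ctrl.hand_in(): hands the job in, once; it reports no verdict.
Trained networks look in the newest picture that a camera, given by its name, has taken for a name from the list of things; names that differ only in an ending like _2 or _b are one class to them, and where a whole thing is asked for, a point or a joint stands for the part that bears it (a point fixed in the world has none). Each returns a list of dicts, best first, with "p" (0 to 1); they miss things now and then, are a little off and sometimes report something else, mostly with a low value. They report only what shows in the picture. A call takes as long as a camera call. They do not tell look-alikes from the thing itself.
- ctrl.search_frame(camera, thing): "location" ([x, y, z] in m, in the coordinates of the camera as it stood for that picture, good to about 4 mm: the middle of the surface that is visible of it).
- ctrl.regions_of(camera, thing): "pixels" (420x560 bool, what is visible of it).
Readings, each from a call of its own:
- ctrl.current_time(): time.
- ctrl.current_joints(): joint angles.
- ctrl.current_qvel(): joint speeds.
- ctrl.current_joint_efforts(): joint torques, N m.
- ctrl.current_position(): TCP position.
- ctrl.current_tool_rot(): TCP orientation.
- ctrl.current_wrist_force(): force on the tool from outside, world axes, zero at the start.
- ctrl.current_wrist_torque(): the same for the moment, N m.
- ctrl.current_finger_gap(): finger opening in m.
Only numpy, scipy, OpenCV 4.12 (cv2) and the standard library are available. Lean on these libraries where they do the work, as an engineer would, in place of code of your own. Each camera call takes 0.05 s, during which the arm holds its last target.

TASK

Work the bulb dibber's lever through three full strokes, right down and all the way back up each time, to settle its spring. Then find which of the two sockets in the lime tray fits the hex nut on top of the dibber and finish still gripping that socket, fully home over the nut; do not let go of it. The socket that does not fit must be standing upright in the lime tray at the end, and everything else on the bench is to be left where it is.

Things in the scene. Friction and masses are not known exactly. Their poses are not given: they have to be found in the camera images.
- dibber: Compact green lever-action bulb dibber, bolted to the bench. Origin on its barrel axis at bench level, z up. Foot plate 130 x 120 x 10 mm, two posts, green head 68 mm across with a flat top (56 mm across) at 130 mm; a steel hex nut sits on that flat. The lever sticks out to the dibber's -x side, hinged (axis along y) at x = -40 mm, z = 105 mm.
- nut_base (a point): Centre of the underside of the fixed hex nut, on the flat top of the dibber, 130 mm above the bench; axes as the dibber's. Nut 24 mm over the flats, 16 mm high, top 3.5 mm chamfered to 20.4 mm, two corners on the x axis; a 12 mm stud end stands 4 mm above it. A socket is fully home when its mouth rests on this flat.
- lever_grip (a point): Centre of the lever's black cross grip, a round bar 20 mm thick, 64 mm long along the dibber's y, 125 mm from the hinge; push it down from above. Released it is 159 mm above the bench, right down 68 mm.
- lever (a joint): Angle of the sprung lever: 0 released (arm pointing 0.45 rad above level), growing as it is pushed down, 0.75 rad at the lower stop (0.30 rad below level). A spring returns it; about 3 N at the grip to start, 9 N at the bottom. A full stroke reaches beyond 0.65 and comes back under 0.10.
- tray: Lime green open plastic tray fixed to the bench, 130 x 260 mm (long along its y), walls 24 mm high and 4 mm thick, floor 4 mm thick. Origin under its centre at bench level.
- socket_a: One of two steel hex sockets, alike outside, standing mouth down in the tray at any yaw; only one fits the nut. Round body 39 mm across, 36 mm high; neck 27 mm across to 42 mm; square bar 18 x 18 mm from 42 to 84 mm (grip it), sides along body x and y. Origin: centre of the open mouth (underside). Hex bore 30 mm deep, two corners on body x. About 0.26 kg.
- socket_b: The other socket: same outside, origin and axes as socket_a. A bore lines up with the nut when their yaws agree modulo 60 degrees. The bore that fits is 26 mm over the flats (1 mm play all round) and lets the mouth down onto the flat under the nut; the other one is 20 mm and stops on top of the nut, 16 mm higher. Which is which is not told.
- pot_low: Speckled stoneware pot, 130 mm across the rim, 80 mm high; origin under its centre. Bystander, leave it.
- cultivator: Folded hand cultivator with wooden handle and three steel tines lying flat, about 215 mm long, 18 mm high, origin near its middle, tines to +x. Bystander, leave it.
Not all that is in view belongs to the job. Leave any purple look-alike of the socket_b alone. What is shaped like the socket_a but purple or yellow is not meant.

How it is judged:
By the outcome, as a careful person would: the job done as asked, in the order asked, and still so for the second after the job is handed in, while the arm keeps its last pose, push and grip.
It also fails if it takes over 72 s, if anything falls off the work surface, if the arm or the gripper's body presses on something with over 40 N, if the wrist force passes 120 N, or if a joint passes its speed limit or range.

## Working session

There is one attempt and no reset: what is moved stays moved. The work goes in short steps, each a Python script; the robot and the scene stay as the last script left them, time stands still between calls to the robot, and variables do not carry over. Pictures are saved under pics/ and viewed, and the job is handed in when it is done.

```bash
mkdir -p pics; ls
python3 - <<'E'
from bench import ctrl
import cv2
for n in ("scene","top","wrist"):
    im=ctrl.get_image(n); cv2.imwrite(f"pics/{n}0.png",im[:,:,::-1])
    i=ctrl.camera_info(n); print(n,{k:(v if k!="camera_from_world" else v) for k,v in i.items()})
print(ctrl.current_time(),ctrl.current_tool_rot(),ctrl.current_finger_gap())
E
```

```text
pics
scene {'vertical_fov': 56.03587909534703, 'cx': 281.649940219462, 'cy': 212.57598758434176, 'camera_from_world': array([[ 0.84342876,  0.53699211, -0.01635241, -0.53179391],
       [-0.36346031,  0.59275625,  0.71870483,  0.13652691],
       [ 0.39563181, -0.60023287,  0.69512299, -1.29286081],
       [ 0.        ,  0.        ,  0.        ,  1.        ]])}
top {'vertical_fov': 49.02372578755916, 'cx': 275.97504406632294, 'cy': 211.48478738659455, 'camera_from_world': array([[ 0.00672602, -0.99988695, -0.01344812,  0.00517706],
       [ 0.98235912,  0.00409357,  0.18695938, -0.63142403],
       [-0.18688319, -0.01446838,  0.98227559, -1.51538815],
       [ 0.        ,  0.        ,  0.        ,  1.        ]])}
wrist {'vertical_fov': 59.83848928070806, 'cx': 276.40177635612395, 'cy': 212.16344065580046, 'camera_from_world': array([[-0.26098867, -0.96534032,  0.00172392,  0.6238767 ],
       [ 0.92008564, -0.24929324, -0.30215111,  0.04113113],
       [ 0.29210841, -0.07727186,  0.95325848, -0.38008551],
       [ 0.        ,  0.        ,  0.        ,  1.        ]])}
0.15 [   2.54866876   89.9023391  -102.57420607] 0.08535652354496093
```

View pics/scene0.png

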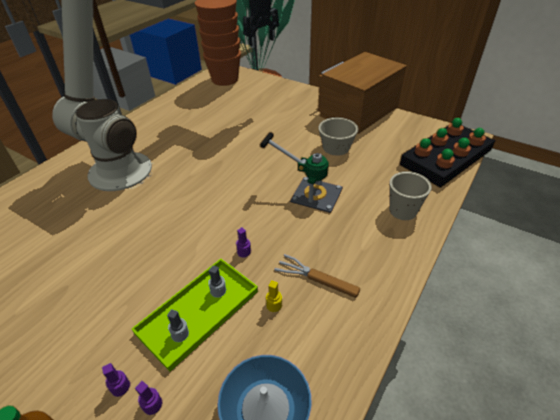

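View pics/top0.png

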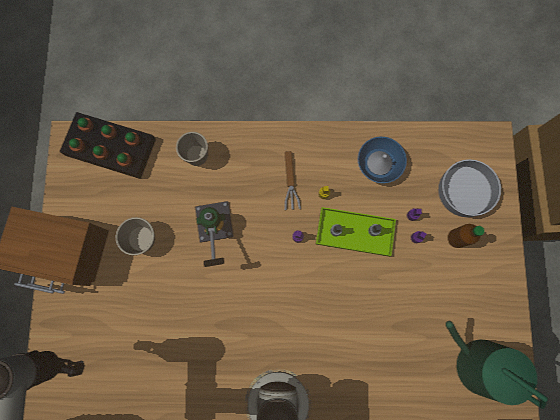

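View pics/wrist0.png

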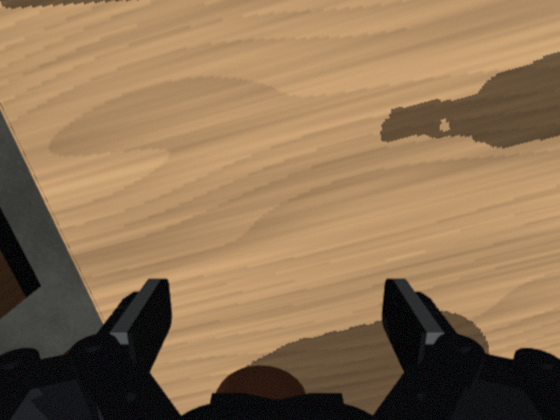

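The scene picture shows the dibber near (315,175) with its lever grip at (267,140). The lime tray is near (197,312), with grey sockets at (217,281) and (178,325), and there are purple and yellow look-alikes outside it. In the top picture the dibber is at (211,217), its grip at (213,262), and the sockets at (337,230) and (376,229).

```bash
cat > h.py <<'E'
from bench import ctrl
import numpy as np, cv2
from scipy.spatial.transform import Rotation as Ro
def ray(n,uv,info=None):
    i=info or ctrl.camera_info(n); T=i["camera_from_world"]; f=210/np.tan(np.radians(i["vertical_fov"]/2))
    d=np.array([(uv[0]-i["cx"])/f,-(uv[1]-i["cy"])/f,-1]); R=T[:3,:3]
    return -R.T@T[:3,3], R.T@d
def atz(n,uv,z,info=None):
    o,d=ray(n,uv,info); return o+d*(z-o[2])/d[2]
def proj(n,p,info=None):
    i=info or ctrl.camera_info(n); T=i["camera_from_world"]; f=210/np.tan(np.radians(i["vertical_fov"]/2))
    c=T[:3,:3]@np.asarray(p)+T[:3,3]; return np.array([i["cx"]+f*c[0]/-c[2], i["cy"]-f*c[1]/-c[2]])
def toworld(n,loc,info=None):
    T=(info or ctrl.camera_info(n))["camera_from_world"]; return T[:3,:3].T@(np.asarray(loc)-T[:3,3])
def down(yaw_jaw):
    """tool pointing down, jaw (tool z) axis along world angle yaw_jaw deg; returns rpy"""
    a=np.radians(yaw_jaw); x=np.array([0,0,-1.]); z=np.array([np.cos(a),np.sin(a),0]); y=np.cross(z,x)
    return Ro.from_matrix(np.c_[x,y,z]).as_euler("xyz",degrees=True)
E
python3 - <<'E' 2>&1 | grep -v Warn
from h import *
np.set_printoptions(precision=4,suppress=True)
for n in ("scene","top"):
    for t in ("dibber","lever_grip","tray","socket_a","pot_low","cultivator"):
        for r in ctrl.search_frame(n,t):
            w=toworld(n,r["location"]); print(n,t,round(r["p"],2),w,proj(n,w))
im=ctrl.get_image("top")
cv2.imwrite("pics/topc.png",np.hstack([cv2.resize(im[190:280,180:270],None,fx=4.4,fy=4.4,interpolation=cv2.INTER_CUBIC),cv2.resize(im[190:280,312:402],None,fx=4.4,fy=4.4,interpolation=cv2.INTER_CUBIC)])[:,:,::-1])
im=ctrl.get_image("scene")
cv2.imwrite("pics/scenec.png",np.hstack([cv2.resize(im[120:220,250:350],None,fx=4,fy=4,interpolation=cv2.INTER_CUBIC),cv2.resize(im[255:355,145:245],None,fx=4,fy=4,interpolation=cv2.INTER_CUBIC)])[:,:,::-1])
for a in (0,90): print(down(a))
E
```

```text
scene dibber 0.55 [0.609  0.2118 0.0129] [313.8267 195.7119]
scene dibber 0.48 [ 0.5846 -0.3351  0.04  ] [177.7012 329.0858]
scene dibber 0.44 [0.4736 0.2102 0.1567] [273.9164 141.709 ]
scene lever_grip 0.57 [0.4751 0.2083 0.1497] [274.0436 144.259 ]
scene tray 0.94 [ 0.5747 -0.2759  0.0053] [195.6468 314.7845]
scene tray 0.34 [ 0.7718 -0.0396  0.0162] [322.0891 277.1294]
scene socket_a 0.87 [ 0.7132 -0.1627  0.0341] [273.5731 298.9358]
scene socket_a 0.85 [ 0.5631 -0.4803  0.0344] [117.4666 383.4245]
scene socket_a 0.77 [ 0.5858 -0.205   0.0401] [217.3051 285.8962]
scene socket_a 0.68 [0.6098 0.212  0.0133] [314.0767 195.6709]
scene socket_a 0.64 [ 0.5614 -0.069   0.037 ] [243.899  244.7429]
scene socket_a 0.58 [ 0.585  -0.3363  0.0418] [177.2483 329.1903]
scene socket_a 0.56 [ 0.6384 -0.4708  0.0387] [148.3704 399.8586]
scene pot_low 0.67 [0.5452 0.4856 0.0512] [337.3101 134.7109]
scene pot_low 0.66 [ 0.7732 -0.0413  0.0132] [322.2335 278.6278]
scene cultivator 0.56 [ 0.7723 -0.0399  0.0163] [322.2347 277.2877]
top dibber 0.91 [0.5836 0.2171 0.0423] [215.4298 225.8008]
top lever_grip 0.7 [0.464  0.2137 0.1621] [209.8546 257.4761]
top tray 0.75 [ 0.5706 -0.2669  0.0055] [354.7323 231.7595]
top socket_a 0.68 [ 0.5489 -0.0643  0.04  ] [297.1679 236.2973]
top socket_a 0.57 [ 0.626  -0.4591  0.0398] [411.7947 214.6488]
top socket_a 0.52 [ 0.5677 -0.1935  0.039 ] [334.8115 231.0678]
top socket_a 0.46 [ 0.7002 -0.1572  0.0326] [323.5729 193.7999]
top pot_low 0.82 [0.5448 0.4996 0.0323] [133.967 236.989]
top cultivator 0.86 [ 0.7617 -0.0392  0.0199] [289.8118 177.6241]
top cultivator 0.53 [0.5834 0.2128 0.0423] [216.6747 225.8597]
[-0. 90.  0.]
[-90.  90.   0.]
```

```bash
python3 -c "
import bench,inspect"
python3 - <<'E'
from bench import ctrl
from h import *
print(ctrl.current_time())
E
```

```text
0.85
```

View pics/topc.png

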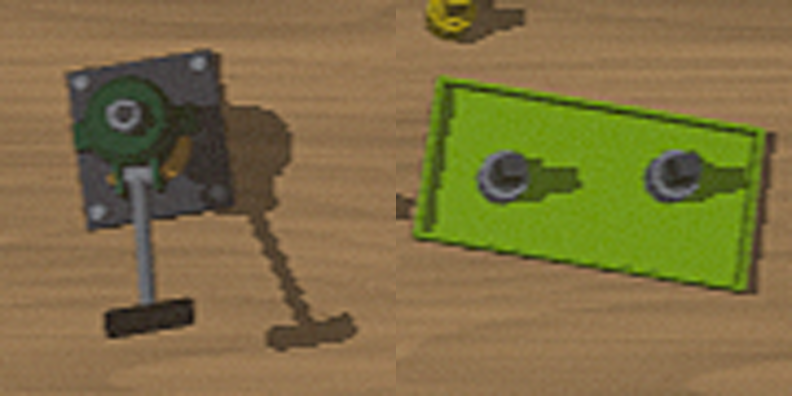

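View pics/scenec.png

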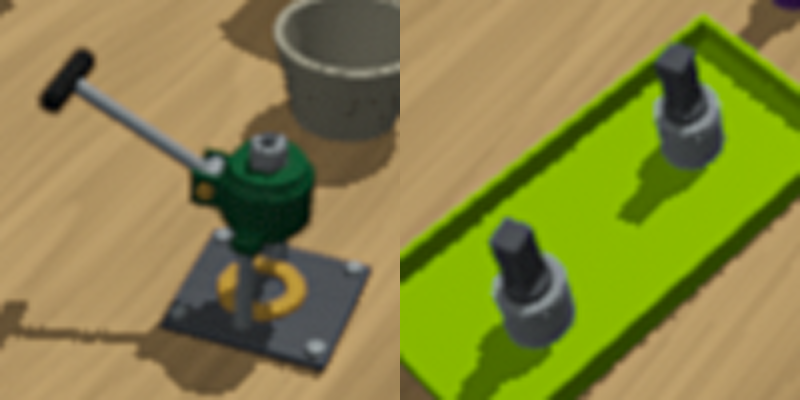

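```bash
python3 - <<'E' 2>&1
from h import *
np.set_printoptions(precision=4,suppress=True)
C=np.array([(67,72),(213,52),(232,208),(90,230)])/4.4+[180,190]
P=np.array([atz("top",c,0.01) for c in C]);print(P,P.mean(0)); 
d=lambda a,b:(np.degrees(np.arctan2(*(P[a]-P[b])[:2][::-1])),np.linalg.norm(P[a]-P[b]))
print("plate +x dirs",d(0,3),d(1,2),"y dirs",d(0,1),d(3,2))
print("nut",atz("top",np.array((124,115))/4.4+[180,190],.148))
print("nut scene",atz("scene",np.array((269,145))/4+[250,120],.147))
print("grip top",atz("top",np.array((149,318))/4.4+[180,190],.165),"scene",atz("scene",np.array((67,80))/4+[250,120],.163))
for nm,c in (("L",(506,178)),("R",(677,176))):
    print("socktop",nm,atz("top",(np.array(c)-[396,0])/4.4+[312,190],.06))
for nm,c in (("near",(677,56)),("far",(512,234))):
    print("sock scene bar top",nm,atz("scene",(np.array(c)-[400,0])/4+[145,255],.086))
C=np.array([(440,78),(768,130),(752,292),(415,238)]);
T=np.array([atz("top",(c-[396,0])/4.4+[312,190],.024) for c in C]);print(T,T.mean(0))
P=T;print(d(0,3),d(1,2),d(0,1),d(3,2))
E
```

```text
[[0.6581 0.2958 0.01  ]
 [0.675  0.1784 0.01  ]
 [0.5484 0.16   0.01  ]
 [0.5303 0.2724 0.01  ]] [0.603  0.2266 0.01  ]
plate +x dirs (np.float64(10.358190262725547), np.float64(0.12997008323530074)) (np.float64(8.278276440235885), np.float64(0.12796505414136056)) y dirs (np.float64(98.20431402740371), np.float64(0.11860483358465039)) (np.float64(99.16681172877422), np.float64(0.11390137820697688))
nut [0.5984 0.2258 0.148 ]
nut scene [0.6064 0.2247 0.147 ]
grip top [0.4489 0.2002 0.165 ] scene [0.4568 0.1991 0.163 ]
socktop L [ 0.5668 -0.1985  0.06  ]
socktop R [ 0.569  -0.3298  0.06  ]
sock scene bar top near [ 0.5767 -0.1951  0.086 ]
sock scene bar top far [ 0.5779 -0.3285  0.086 ]
[[ 0.6522 -0.1518  0.024 ]
 [ 0.6114 -0.41    0.024 ]
 [ 0.4834 -0.3922  0.024 ]
 [ 0.5243 -0.1307  0.024 ]] [ 0.5678 -0.2712  0.024 ]
(np.float64(-9.362875173879795), np.float64(0.12963854157696658)) (np.float64(-7.912011583124865), np.float64(0.12917610147361674)) (np.float64(81.01578672203517), np.float64(0.26137644423635953)) (np.float64(81.12018678784085), np.float64(0.2646508344919335))
```

Plate and tray sizes check out: 129x116 mm and 129x263 mm. That puts the dibber at about (0.603, 0.226) with yaw about 9°. The grip measures (0.453, 0.200), and the model predicts (0.452, 0.202). Next I'll do the strokes.

```bash
python3 - <<'E' 2>&1
from h import *
np.set_printoptions(precision=4,suppress=True)
o=np.array([.603,.226]); a=np.radians(9); ex=np.array([np.cos(a),np.sin(a)])
p=o-.158*ex
ori=down(9-90)
ctrl.gripper_to(0.0)
ctrl.movep([*p,.24],ori)
ctrl.line_to([*p,.185])
print(ctrl.current_time(),ctrl.current_position(),ctrl.current_wrist_force())
s=ctrl.line_to([*p,.12],max_speed=.08,max_force=25)
print(s,ctrl.current_position(),ctrl.current_wrist_force())
cv2.imwrite("pics/str_mid.png",ctrl.get_image("scene")[:,:,::-1])
s=ctrl.line_to([*p,.074],max_speed=.05,max_force=20)
print(s,ctrl.current_time(),ctrl.current_position(),ctrl.current_wrist_force())
cv2.imwrite("pics/str_low.png",ctrl.get_image("scene")[:,:,::-1])
a=cv2.imread("pics/str_mid.png")[100:250,220:370];b=cv2.imread("pics/str_low.png")[100:250,220:370]
cv2.imwrite("pics/str.png",cv2.resize(np.hstack([a,b]),None,fx=2.6,fy=2.6,interpolation=cv2.INTER_CUBIC))
E
```

```text
<sys>:0: UserWarning: Gimbal lock detected. Setting third angle to zero since it is not possible to uniquely determine all angles.
3.925 [0.4473 0.2019 0.1854] [ 0.3264  0.5168 -0.0459]
False [0.4472 0.2011 0.1206] [-2.7228 -2.6228  4.2754]
False 6.0 [0.4474 0.202  0.0743] [-2.3062 -1.2458  6.0803]
```

View pics/str.png

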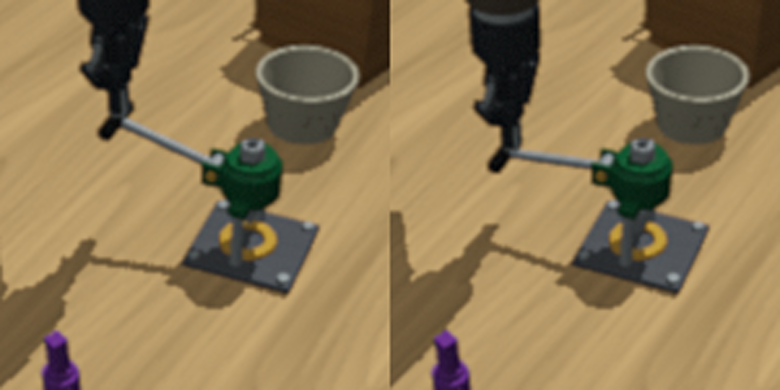

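The lever follows, but at about 6 N there is no sign of the lower stop yet. I'll push on until the force jumps.

```bash
python3 - <<'E' 2>&1
from h import *
np.set_printoptions(precision=4,suppress=True)
p=ctrl.current_position()[:2]
s=ctrl.line_to([*p,.05],max_speed=.03,max_force=12)
print(s,ctrl.current_time(),ctrl.current_position(),ctrl.current_wrist_force())
cv2.imwrite("pics/low2.png",cv2.resize(ctrl.get_image("scene")[100:250,220:370],None,fx=3.5,fy=3.5,interpolation=cv2.INTER_CUBIC)[:,:,::-1])
E
```

```text
False 7.0 [0.4501 0.2029 0.0515] [ 1.6337 -4.2643  9.0383]
```

View pics/low2.png

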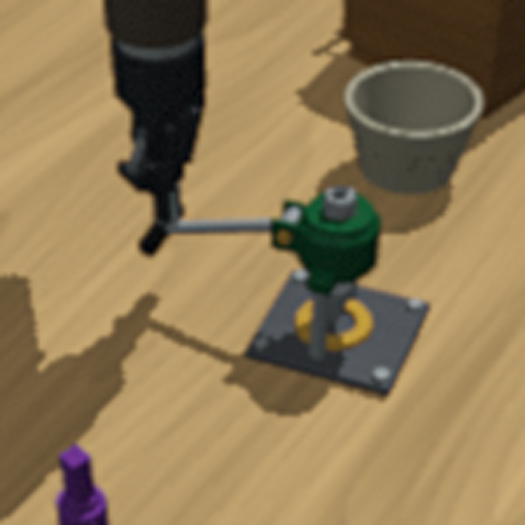

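The fingertip has slipped inward off the round bar onto the lever arm: the bar is at (152,240) in the crop and the finger at (170,215). I'll work out the lever angle from the projected model.

```bash
python3 - <<'E' 2>&1
from h import *
np.set_printoptions(precision=4,suppress=True)
def grip(q,o=(.603,.226),yaw=9):
    a=np.radians(yaw); r=.04+.125*np.cos(.45-q); return np.array([o[0]-r*np.cos(a),o[1]-r*np.sin(a),.105+.125*np.sin(.45-q)])
print("obs now",np.array([152,240])/3.5+[220,100],"obs start",np.array((67,80))/4+[250,120])
for q in (0,.55,.6,.65,.7,.75): print(q,proj("scene",grip(q)),(proj("scene",grip(q))-[220,100])*3.5)
E
```

```text
obs now [263.4286 168.5714] obs start [266.75 140.  ]
0 [266.083  140.1058] [161.2906 140.3701]
0.55 [263.4704 158.2773] [152.1465 203.9704]
0.6 [263.8066 160.027 ] [153.323  210.0945]
0.65 [264.2329 161.7756] [154.815  216.2146]
0.7 [264.7475 163.5193] [156.6161 222.3174]
0.75 [265.3484 165.2543] [158.7195 228.3901]
```

```bash
python3 - <<'E' 2>&1
from h import *
print(ctrl.current_finger_gap())
im=ctrl.get_image("wrist");cv2.imwrite("pics/w1.png",im[:,:,::-1])
im=ctrl.get_image("top");cv2.imwrite("pics/t1.png",cv2.resize(im[180:290,170:280],None,fx=4,fy=4,interpolation=cv2.INTER_CUBIC)[:,:,::-1])
E
```

```text
-0.00021582313887484483
```

View pics/w1.png

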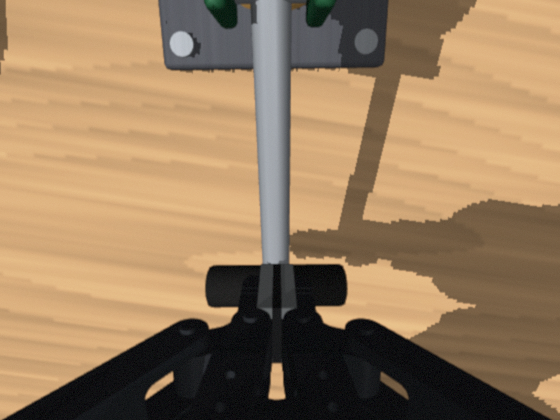

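View pics/t1.png

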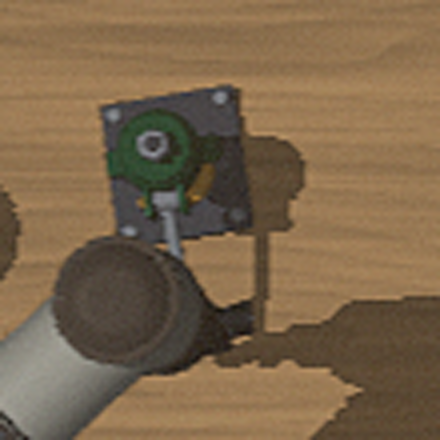

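```bash
python3 - <<'E' 2>&1
from h import *
np.set_printoptions(precision=4,suppress=True)
def grip(q,dy=0,dr=0,dz=0,o=(.603,.226),yaw=9):
    a=np.radians(yaw); r=.04+.125*np.cos(.45-q)+dr; return np.array([o[0]-r*np.cos(a)-dy*np.sin(a),o[1]-r*np.sin(a)+dy*np.cos(a),.105+.125*np.sin(.45-q)+dz])
i=ctrl.camera_info("wrist"); T=i["camera_from_world"]; print("cam pos",-T[:3,:3].T@T[:3,3],"view dir",-T[2,:3])
t=ctrl.current_position(); print("tcp",t,proj("wrist",t), "rot",ctrl.current_tool_rot())
for q in (.6,.65,.7,.75,.8): print(q,proj("wrist",grip(q)),proj("wrist",grip(q,.032)),proj("wrist",grip(q,-.032)),proj("wrist",grip(q,dr=-.01)),proj("wrist",grip(q,dr=.01)))
E
```

```text
cam pos [0.524  0.2148 0.2219] view dir [-0.2933 -0.0454 -0.9549]
tcp [0.4501 0.2029 0.0515] [277.1131 253.491 ] rot [104.0165  89.6641  23.0874]
0.6 [279.7424 306.2705] [204.0867 306.1341] [355.431  306.4068] [279.8357 285.0916] [279.6526 326.65  ]
0.65 [279.6496 296.4603] [206.6216 296.3308] [352.7084 296.5899] [279.7379 275.8455] [279.5646 316.3236]
0.7 [279.5666 286.7722] [208.9256 286.6488] [350.2362 286.8956] [279.6503 266.6665] [279.4858 306.1684]
0.75 [279.4922 277.1908] [211.0216 277.0732] [347.9898 277.3085] [279.5721 257.5442] [279.4151 296.1652]
0.8 [279.4258 267.7017] [212.9293 267.5893] [345.9478 267.8142] [279.5022 248.4682] [279.352  286.2958]
```

```bash
python3 - <<'E' 2>&1
from h import *
np.set_printoptions(precision=4,suppress=True)
p=ctrl.current_position()[:2]
ims=[]
for z in (.075,.115,.19):
    ctrl.line_to([*p,z],max_speed=.12)
    print(ctrl.current_time(),ctrl.current_position(),ctrl.current_wrist_force())
    ims.append(ctrl.get_image("wrist")[180:420,130:430])
cv2.imwrite("pics/up.png",cv2.resize(np.hstack(ims),(790,211))[:,:,::-1])
cv2.imwrite("pics/ups.png",cv2.resize(ctrl.get_image("scene")[100:250,220:370],None,fx=3.5,fy=3.5,interpolation=cv2.INTER_CUBIC)[:,:,::-1])
E
```

```text
7.5083 [0.453  0.2048 0.077 ] [ 2.2981 -0.851   6.849 ]
8.0417 [0.454  0.206  0.1171] [3.4974 1.989  2.2041]
8.8667 [0.4489 0.2022 0.1886] [-0.3655  0.2419 -0.4594]
```

View pics/up.png

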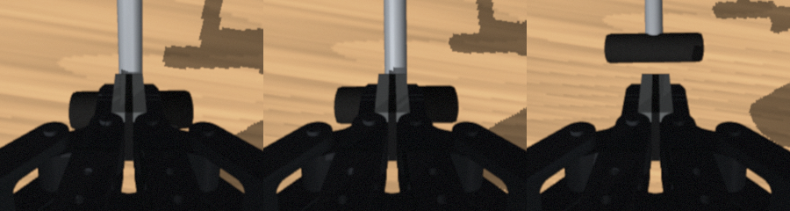

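View pics/ups.png

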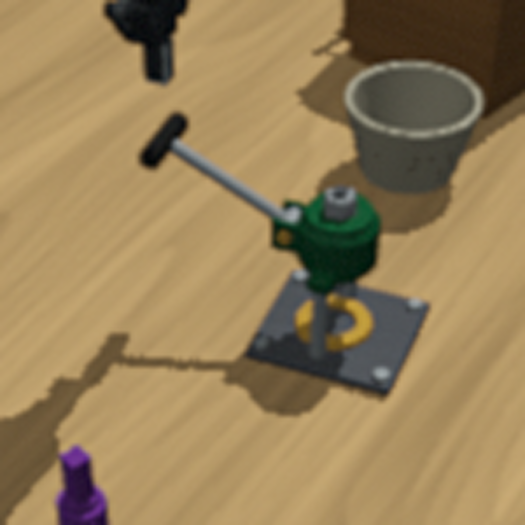

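```bash
python3 - <<'E' 2>&1
from h import *
np.set_printoptions(precision=4,suppress=True)
im=ctrl.get_image("wrist");cv2.imwrite("pics/w2.png",im[:,:,::-1])
o=np.array([.603,.226]); a=np.radians(9); ex=np.array([np.cos(a),np.sin(a)]);ey=np.array([-ex[1],ex[0]])
g=atz("wrist",(276,234.7),.159); d=g[:2]-o; print(g,"radial",-d@ex,"lat",d@ey)
t=ctrl.current_position();d=t[:2]-o; print("tcp radial",-d@ex,"lat",d@ey)
print(proj("wrist",t))
E
```

```text
[0.4479 0.2027 0.159 ] radial 0.1568565639169751 lat 0.0012693726281311384
tcp radial 0.15543800651881753 lat 0.0007222104185995644
[277.0922 253.4723]
```

View pics/w2.png

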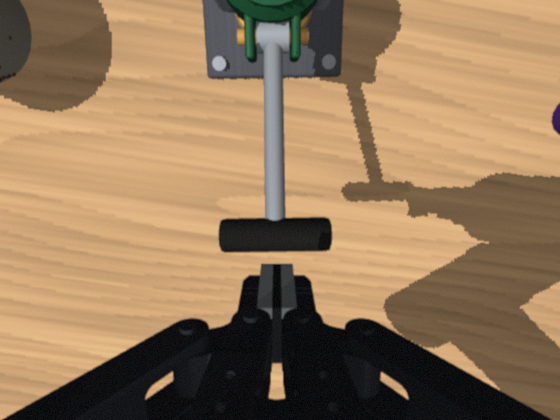

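The wrist picture puts the bar at radius 0.157, 4 mm farther out than I assumed, which explains the slip. The next stroke follows the arc at the corrected radius. I'll take a picture at the bottom and compare it with the first stroke's.

```bash
cat >> h.py <<'E'
O=np.array([.603,.226]); YAW=9.
def tip(q,dr=.006,dz=.010):
    a=np.radians(YAW); r=.04+.125*np.cos(.45-q)+dr; e=np.array([np.cos(a),np.sin(a)]); n=np.array([-e[1],e[0]])
    p=O-r*e+.001*n
    return [*p,.105+.125*np.sin(.45-q)+dz]
E
python3 - <<'E' 2>&1
from h import *
np.set_printoptions(precision=4,suppress=True)
S=lambda s:print(s,round(ctrl.current_time(),2),ctrl.current_position(),ctrl.current_wrist_force())
t=tip(0); ctrl.line_to([t[0],t[1],.185],max_speed=.1); S("above")
for q in (0,.2,.4,.6,.72): 
    s=ctrl.line_to(tip(q),max_speed=.1,max_force=20)
S((q,s))
s=ctrl.line_to(tip(.72,dz=-.015),max_speed=.03,max_force=8); S(s)
ims=[ctrl.get_image("wrist")[180:420,130:430],ctrl.get_image("scene")[100:250,220:370]]
cv2.imwrite("pics/b_w.png",ims[0][:,:,::-1]); cv2.imwrite("pics/b_s.png",cv2.resize(ims[1],None,fx=3.5,fy=3.5,interpolation=cv2.INTER_CUBIC)[:,:,::-1])
A=np.hstack([cv2.imread("pics/low2.png"),cv2.imread("pics/b_s.png")]);cv2.imwrite("pics/cmp.png",cv2.resize(A,(800,400)))
E
```

```text
above 9.27 [0.4456 0.2018 0.1842] [ 0.1601  0.0716 -0.5262]
(0.72, False) 11.07 [0.4395 0.2017 0.0827] [-2.4197  0.7802  4.7728]
False 12.06 [0.4409 0.2021 0.0589] [ 0.3676 -0.5522  7.1536]
```

View pics/cmp.png

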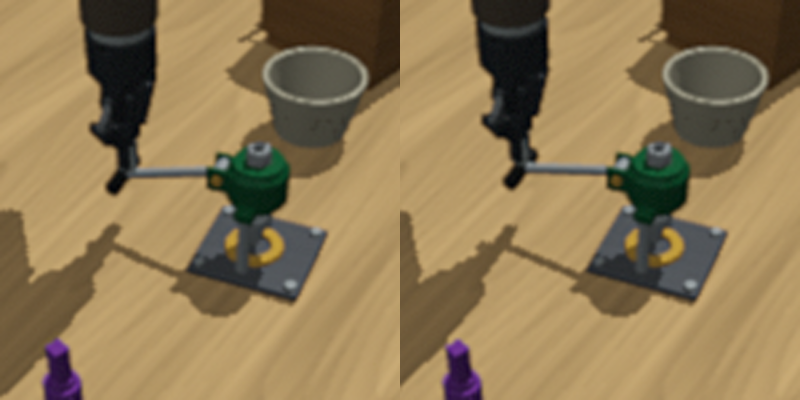

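View pics/b_w.png

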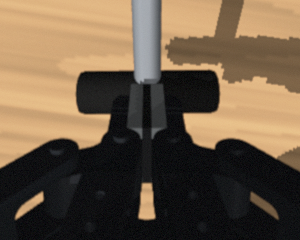

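```bash
python3 - <<'E' 2>&1
from h import *
np.set_printoptions(precision=4,suppress=True)
S=lambda s:print(s,round(ctrl.current_time(),2),ctrl.current_position(),ctrl.current_wrist_force())
t=tip(.75)
f=[]
for z in (.053,.047,.041,.035,.029):
    s=ctrl.line_to([t[0],t[1],z],max_speed=.03,max_force=10); S(s); f.append(ctrl.current_wrist_force()[2])
    if s or f[-1]>16: break
ims=[ctrl.get_image("wrist")[180:420,130:430],ctrl.get_image("scene")[100:250,220:370]]
b=cv2.resize(ims[1],None,fx=3.5,fy=3.5,interpolation=cv2.INTER_CUBIC)[:,:,::-1]
cv2.imwrite("pics/c_w.png",ims[0][:,:,::-1]);cv2.imwrite("pics/c_s.png",b)
cv2.imwrite("pics/cmp2.png",cv2.resize(np.hstack([cv2.imread("pics/low2.png"),b]),(800,400)))
E
```

```text
False 12.43 [0.4416 0.2022 0.055 ] [-0.0612  0.7266  7.4059]
True 12.7 [0.4425 0.2023 0.051 ] [-4.2616 -0.7356 10.5939]
```

View pics/cmp2.png

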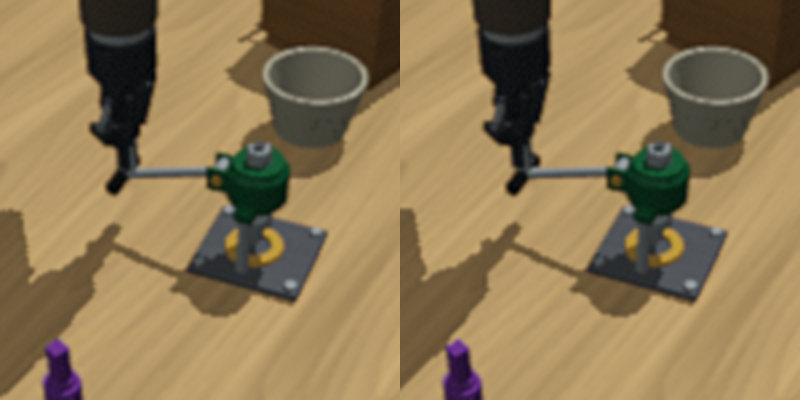

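View pics/c_w.png

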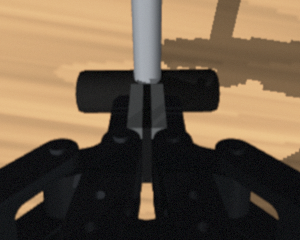

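```bash
python3 - <<'E' 2>&1
import cv2,numpy as np
for n in ("low2","b_s","c_s"):
    im=cv2.imread(f"pics/{n}.png").astype(float); 
    # rod: grey-blue => low saturation vs wood
    s=im.max(2)-im.min(2); out=[]
    for c in range(185,265,10):
        col=s[190:260,c]; w=np.clip(60-col,0,None); out.append(round(190+(w*np.arange(70)).sum()/w.sum(),1))
    print(n,out,np.degrees(np.arctan(np.polyfit(range(185,265,10),out,1)[0])).round(2))
E
```

```text
low2 [np.float64(226.3), np.float64(226.2), np.float64(225.8), np.float64(225.7), np.float64(225.4), np.float64(225.1), np.float64(224.9), np.float64(224.7)] -1.37
b_s [np.float64(220.5), np.float64(220.5), np.float64(220.8), np.float64(221.3), np.float64(221.6), np.float64(221.7), np.float64(222.2), np.float64(222.6)] 1.79
c_s [np.float64(226.2), np.float64(226.3), np.float64(226.0), np.float64(225.8), np.float64(225.6), np.float64(225.2), np.float64(225.0), np.float64(224.9)] -1.24
```

```bash
python3 - <<'E' 2>&1
from h import *
np.set_printoptions(precision=4,suppress=True)
S=lambda s:print(s,round(ctrl.current_time(),2),ctrl.current_position(),ctrl.current_wrist_force())
a=np.radians(9);h=[O[0]-.04*np.cos(a),O[1]-.04*np.sin(a),.105]
for q in (.6,.65,.7,.75):
    d=proj("scene",h)-proj("scene",tip(q,0,0)); print(q,np.degrees(np.arctan2(d[1],d[0])))
for q in (.5,.25): ctrl.line_to(tip(q,dz=-.01),max_speed=.15)
t=tip(0); ctrl.line_to([t[0],t[1],.195],max_speed=.15); S("up"); ctrl.dwell(.2)
b=ctrl.get_image("scene")[100:250,220:370]; ims=[b]
for q in (0,.2,.4,.6,.72): s=ctrl.line_to(tip(q),max_speed=.13,max_force=25)
t=tip(.75)
ctrl.line_to([t[0],t[1],.060],max_speed=.08,max_force=20)
s=ctrl.line_to([t[0],t[1],.040],max_speed=.03,max_force=8);S(s)
ims.append(ctrl.get_image("scene")[100:250,220:370])
cv2.imwrite("pics/d_s.png",cv2.resize(ims[1],None,fx=3.5,fy=3.5,interpolation=cv2.INTER_CUBIC)[:,:,::-1])
for q in (.5,.25): ctrl.line_to(tip(q,dz=-.01),max_speed=.15)
t=tip(0); ctrl.line_to([t[0],t[1],.195],max_speed=.15); S("up"); ctrl.dwell(.2)
ims.append(ctrl.get_image("scene")[100:250,220:370])
cv2.imwrite("pics/cmp3.png",cv2.resize(np.hstack(ims),(795,265))[:,:,::-1])
im=cv2.imread(f"pics/d_s.png").astype(float); 
s=im.max(2)-im.min(2); out=[]
for c in range(185,265,10):
        col=s[190:260,c]; w=np.clip(60-col,0,None); out.append(190+(w*np.arange(70)).sum()/w.sum())
print(np.round(out,1))
E
```

```text
0.6 6.921739276274729
0.65 4.399969215765765
0.7 1.8153597561514703
0.75 -0.8370477944741472
up 14.23 [0.445  0.2014 0.1933] [-0.4055 -0.3374 -0.5962]
True 17.03 [0.4427 0.2023 0.051 ] [-3.4715 -0.4169 10.315 ]
up 18.52 [0.4449 0.2014 0.1933] [-0.3324  0.1743  0.4227]
[226.1 226.3 226.  225.7 225.7 225.1 225.  225. ]
```

View pics/cmp3.png

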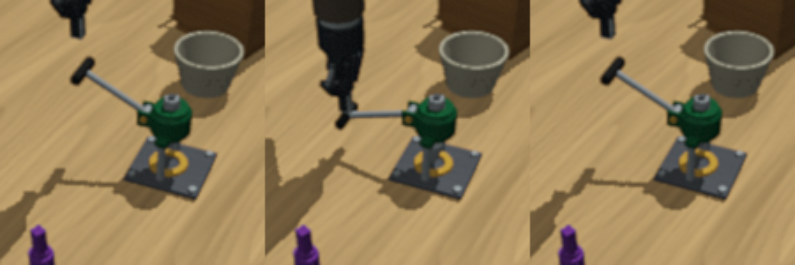

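All three strokes reached the same bottom angle: rod slope about -1.3°, against -0.8° predicted at 0.75 rad. The lever came fully back up each time. Next I'll measure the nut with the wrist camera from two opposite tool yaws, which cancels the camera bias.

```bash
python3 - <<'E' 2>&1
from h import *
np.set_printoptions(precision=4,suppress=True)
import pickle
ctrl.gripper_to(.05)
V=[]
for k,j in enumerate((9-90,9+90)):
    try:
        ctrl.movep([.6,.2258,.25],down(j))
    except ctrl.PlanningError as e: print(e); continue
    ctrl.dwell(.15)
    i=ctrl.camera_info("wrist"); im=ctrl.get_image("wrist"); V.append((i,im,ctrl.current_position(),ctrl.current_tool_rot()))
    print(ctrl.current_time(),ctrl.current_position(),ctrl.current_joints())
    cv2.imwrite(f"pics/nut{k}.png",im[:,:,::-1])
pickle.dump(V,open("nut.pkl","wb"))
E
```

```text
<sys>:0: UserWarning: Gimbal lock detected. Setting third angle to zero since it is not possible to uniquely determine all angles.
20.2 [0.5989 0.2258 0.2503] [ 35.1136  22.0944   7.0713  -0.006  -74.9861  63.9384]
23.05 [0.6    0.2258 0.25  ] [  35.0574   22.2003    7.1893   -0.0026  -74.9918 -116.0531]
```

View pics/nut0.png

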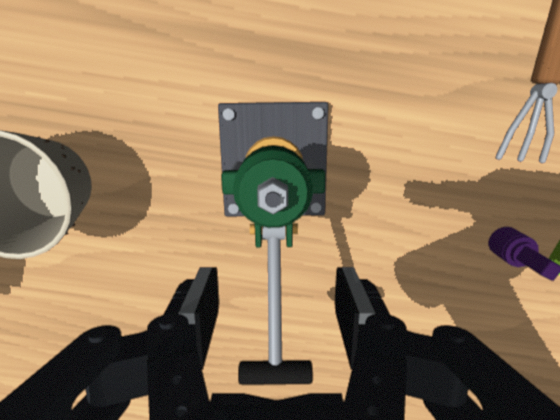

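View pics/nut1.png

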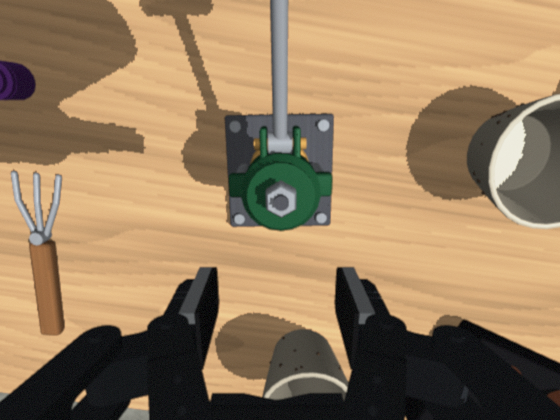

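The nut is at about (272,197) in nut0 and (281,201) in nut1, with corners up and down in the image, i.e. along dibber x.

```bash
python3 - <<'E' 2>&1
import pickle,cv2,numpy as np
V=pickle.load(open("nut.pkl","rb"))
a=cv2.resize(V[0][1][155:240,230:315],None,fx=4.6,fy=4.6,interpolation=cv2.INTER_CUBIC)
b=cv2.resize(V[1][1][155:240,240:325],None,fx=4.6,fy=4.6,interpolation=cv2.INTER_CUBIC)
cv2.imwrite("pics/nutz.png",np.hstack([a,b])[:,:,::-1]); print(a.shape)
E
```

```text
(391, 391, 3)
```

View pics/nutz.png

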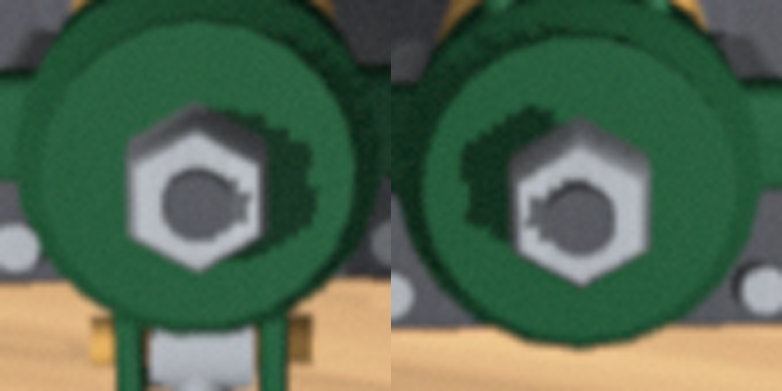

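```bash
python3 - <<'E' 2>&1
from h import *
import pickle
np.set_printoptions(precision=4,suppress=True)
V=pickle.load(open("nut.pkl","rb"))
R=[]
for k,(i,im,p,r) in enumerate(V):
    u0,v0=((230,155),(240,155))[k]
    c=cv2.resize(im[v0:v0+85,u0:u0+85],None,fx=8,fy=8,interpolation=cv2.INTER_CUBIC)
    g=c.astype(int); m=((g.min(2)>140)&(g.max(2)-g.min(2)<40)).astype(np.uint8)
    m[:190]=0; m[500:]=0; m[:,:180]=0; m[:,500:]=0
    n,l,st,ce=cv2.connectedComponentsWithStats(m); b=1+st[1:,4].argmax()
    h=cv2.convexHull(np.argwhere(l==b)[:,::-1].astype(np.int32)); M=cv2.moments(h)
    cen=np.array([M["m10"],M["m01"]])/M["m00"]; uv=(cen+.5)/8-.5+[u0,v0]
    hp=cv2.approxPolyDP(h,18,True)[:,0]
    w=atz("wrist",uv,.146,i); pts=np.array([atz("wrist",(q+.5)/8-.5+[u0,v0],.146,i) for q in hp])[:,:2]
    A=cv2.contourArea((pts*1e5).astype(np.float32))/1e10
    d=pts-w[:2]; print("tcp",p,r,"uv",uv,"nut",w,"AF est",np.sqrt(A*2/np.sqrt(3))*1e3,"area hull; corners ang",np.sort(np.degrees(np.arctan2(d[:,1],d[:,0]))),np.linalg.norm(d,axis=1)*1e3)
    # plate corner bolts
    R.append(w)
print("mean",np.mean(R,0), "tilted axis check", [np.degrees(0)])
E
```

```text
tcp [0.5989 0.2258 0.2503] [ -95.9825   89.9892 -176.9321] uv [271.9563 198.1595] nut [0.5985 0.2295 0.146 ] AF est 20.11980875586074 area hull; corners ang [-167.4147 -111.6109  -48.4499   11.8364   69.5507  135.4683] [11.7885 11.7845 11.4944 11.7612 11.2465 11.6947]
tcp [0.6    0.2258 0.25  ] [ 74.2495  89.9962 173.2531] uv [281.0044 201.1985] nut [0.5984 0.2295 0.146 ] AF est 20.181794859305754 area hull; corners ang [-170.0479 -106.1331  -49.5054    7.5204   61.4297  131.8277] [11.8914 11.3647 11.7884 11.8867 11.6458 11.5161]
mean [0.5985 0.2295 0.146 ] tilted axis check [np.float64(0.0)]
```

```bash
python3 - <<'E' 2>&1
from h import *
import pickle
np.set_printoptions(precision=4,suppress=True)
V=pickle.load(open("nut.pkl","rb"))
def ang(d): return np.degrees(np.arctan2(d[1],d[0]))
i,im,_,_=V[0]
g=atz("wrist",(275.8,372.5),.161,i); n=np.array([.5985,.2295]); print("grip",g,ang(n-g[:2]),np.linalg.norm(n-g[:2]))
def edges(k,box):
    i,im,_,_=V[k]; u0,v0,u1,v1=box
    c=im[v0:v1,u0:u1].astype(int); m=((c.max(2)-c.min(2)<38)&(c.max(2)<235)).astype(np.uint8)
    n,l,st,ce=cv2.connectedComponentsWithStats(m); b=1+st[1:,4].argmax(); return (l==b),u0,v0
# bright bolts
for k,boxes in ((0,[(220,105,240,123),(308,104,328,122)]),(1,[(228,210,248,228),(313,209,333,227)])):
    i,im,_,_=V[k]; P=[]
    for b in boxes:
        c=im[b[1]:b[3],b[0]:b[2]].astype(int); m=np.clip(c.min(2)-110,0,40); m=m*((c.max(2)-c.min(2))<40)
        ys,xs=np.mgrid[b[1]:b[3],b[0]:b[2]]; uv=((xs*m).sum()/m.sum(),(ys*m).sum()/m.sum()); P.append(atz("wrist",uv,.012,i)); print(uv)
    d=P[1]-P[0]; print(k,P,np.linalg.norm(d),ang(d))
# plate side edges view0: left edge columns of rows 125-160 dark grey
for k,rows,cl,cr in ((0,range(122,168,3),(205,240),(312,345)),(1,range(125,175,3),(212,245),(318,350))):
    i,im,_,_=V[k]; gry=im.astype(float).max(2)-im.astype(float).min(2)
    for lo,hi in (cl,cr):
        pts=[]
        for r in rows:
            s=gry[r,lo:hi]; s=cv2.GaussianBlur(s.reshape(1,-1),(5,1),1).ravel(); d=np.gradient(s); j=np.abs(d).argmax(); 
            a,b,c=np.abs(d[j-1:j+2]) if 0<j<len(d)-1 else (0,1,0); off=.5*(a-c)/(a-2*b+c+1e-9); pts.append(atz("wrist",(lo+j+off,r),.01,i)[:2])
        pts=np.array(pts); l=cv2.fitLine(pts.astype(np.float32),cv2.DIST_HUBER,0,.0005,.001).ravel(); print(k,"edge ang",ang(l[:2]))
E
```

```text
grip [0.4487 0.2027 0.161 ] 10.1301109978706 0.1522083978019349
(np.float64(227.79502814258913), np.float64(113.91393058161351))
(np.float64(317.2457848492045), np.float64(112.66231298978865))
0 [array([0.6475, 0.287 , 0.012 ]), array([0.6639, 0.1918, 0.012 ])] 0.09660242634381429 -80.18988328169843
(np.float64(239.1314599483204), np.float64(218.8998708010336))
(np.float64(321.1668773704172), np.float64(217.83154235145386))
1 [array([0.6648, 0.1919, 0.012 ]), array([0.6484, 0.2872, 0.012 ])] 0.09670665008828074 99.78475200612648
0 edge ang 9.642584
0 edge ang 8.653834
1 edge ang 9.850821
1 edge ang 9.925353
```

The nut is at (0.5985, 0.2295), and the two opposite views agree to 0.1 mm. The dibber's yaw is about 9.8°, and nut-to-grip distance is 152.2 mm against 152.6 from the drawing. Now the sockets.

```bash
python3 - <<'E' 2>&1
from h import *
import pickle
np.set_printoptions(precision=4,suppress=True)
ctrl.gripper_to(.085)
ctrl.movep([.560,-.265,.22],down(-81)); ctrl.dwell(.15)
i=ctrl.camera_info("wrist"); im=ctrl.get_image("wrist")
cv2.imwrite("pics/sock.png",im[:,:,::-1]); pickle.dump((i,im),open("sock.pkl","wb"))
print(ctrl.current_time(),ctrl.current_position(),ctrl.current_joints())
for r in ctrl.search_frame("wrist","socket_a"): w=toworld("wrist",r["location"],i); print(round(r["p"],2),w,proj("wrist",w,i))
# candidate inspection poses
for p in ([.45,-.28,.40],[.5,-.3,.40],[.4,-.25,.45],[.5,-.3,.5]):
  for el in (0,15,30):
    c=np.array([1.01,-.57,.79])-p; az=np.arctan2(c[1],c[0]); e=np.radians(el)
    x=np.array([np.cos(e)*np.cos(az),np.cos(e)*np.sin(az),np.sin(e)]); z=np.array([-np.sin(az),np.cos(az),0])
    for s in (1,-1):
        zz=s*z; M=np.c_[x,np.cross(zz,x),zz]; q=ctrl.ik(p,Ro.from_matrix(M).as_euler("xyz",degrees=True)); print(p,el,s,None if q is None else np.round(q,0))
E
```

```text
<sys>:0: UserWarning: Gimbal lock detected. Setting third angle to zero since it is not possible to uniquely determine all angles.
26.975 [ 0.5601 -0.2649  0.22  ] [-10.3621  20.9554   1.0319  -0.0008 -70.0759 109.3728]
0.92 [ 0.6348 -0.4601  0.0418] [495.2241 133.0286]
0.86 [ 0.5787 -0.3253  0.0455] [342.3696 169.9649]
0.84 [ 0.5538 -0.0751  0.0418] [ 79.0356 154.1084]
0.71 [ 0.5537 -0.4718  0.0458] [481.5043 217.3967]
0.67 [ 0.697  -0.1695  0.0321] [193.5909   7.1407]
0.58 [ 0.5786 -0.2004  0.0453] [212.1048 149.4632]
[0.45, -0.28, 0.4] 0 1 [ -63.  -13.  -40. -122.  -44.   41.]
[0.45, -0.28, 0.4] 0 -1 [ -63.  -13.  -40. -122.  -44. -139.]
[0.45, -0.28, 0.4] 15 1 [ -71.    3.  -52. -137.  -79.   67.]
[0.45, -0.28, 0.4] 15 -1 [ -71.    3.  -52. -137.  -79. -113.]
[0.45, -0.28, 0.4] 30 1 [ -67.   26.  -55. -143. -113.   84.]
[0.45, -0.28, 0.4] 30 -1 [ -67.   26.  -55. -143. -113.  -96.]
[0.5, -0.3, 0.4] 0 1 [ -59.   -6.  -37. -131.  -43.   50.]
[0.5, -0.3, 0.4] 0 -1 [ -59.   -6.  -37. -131.  -43. -130.]
[0.5, -0.3, 0.4] 15 1 [ -63.    8.  -48. -145.  -78.   71.]
[0.5, -0.3, 0.4] 15 -1
[... 193 characters left out ...]
6.  -35. -105.  -31.   18.]
[0.4, -0.25, 0.45] 0 -1 [ -58.  -26.  -35. -105.  -31. -162.]
[0.4, -0.25, 0.45] 15 1 [ -77.  -16.  -49. -127.  -68.   46.]
[0.4, -0.25, 0.45] 15 -1 [ -77.  -16.  -49. -127.  -68. -134.]
[0.4, -0.25, 0.45] 30 1 [ -76.    9.  -58. -138. -104.   73.]
[0.4, -0.25, 0.45] 30 -1 [ -76.    9.  -58. -138. -104. -107.]
[0.5, -0.3, 0.5] 0 1 [ -48.  -15.  -23. -111.  -21.   23.]
[0.5, -0.3, 0.5] 0 -1 [ -48.  -15.  -23. -111.  -21. -157.]
[0.5, -0.3, 0.5] 15 1 [ -61.   -7.  -38. -140.  -56.   55.]
[0.5, -0.3, 0.5] 15 -1 [ -61.   -7.  -38. -140.  -56. -125.]
[0.5, -0.3, 0.5] 30 1 [ -61.    8.  -45. -151.  -88.   71.]
[0.5, -0.3, 0.5] 30 -1 [ -61.    8.  -45. -151.  -88. -109.]
```

View pics/sock.png

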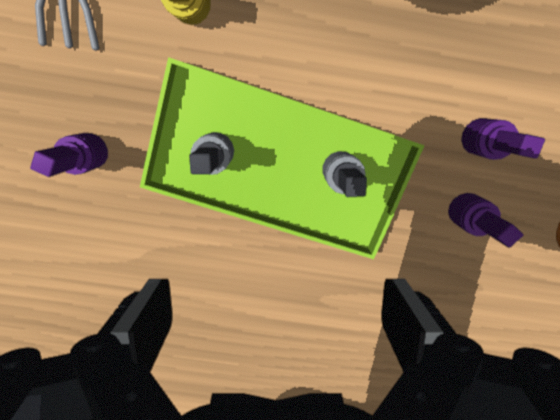

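The pieces in view are: steel sockets in the tray at (210,155) and (347,178), purple ones at (70,155), (490,135) and (475,215), and a yellow one at (185,8). Only the two grey ones inside the lime tray fit the description. I'll enlarge them.

```bash
python3 - <<'E' 2>&1
from h import *
import pickle
i,im=pickle.load(open("sock.pkl","rb"))
a=cv2.resize(im[120:200,170:250],None,fx=5,fy=5,interpolation=cv2.INTER_CUBIC)
b=cv2.resize(im[135:215,310:390],None,fx=5,fy=5,interpolation=cv2.INTER_CUBIC)
cv2.imwrite("pics/sockz.png",np.hstack([a,b])[:,:,::-1])
res=[]
G=ctrl.current_joints()
for px in (.45,.55,.65):
 for py in (-.2,-.3,-.4):
  for pz in (.35,.45,.55):
   c=np.array([1.01,-.57,.79])-[px,py,pz]; c/=np.linalg.norm(c)
   for el in (-15,0,15):
    for daz in (-40,-20,0,20):
     az=np.arctan2(c[1],c[0])+np.radians(daz); e=np.radians(el)
     x=np.array([np.cos(e)*np.cos(az),np.cos(e)*np.sin(az),np.sin(e)]); off=np.degrees(np.arccos(x@c))
     if off>48: continue
     z0=np.array([-np.sin(az),np.cos(az),0]); y0=np.cross(z0,x)
     z=z0; M=np.c_[x,np.cross(z,x),z]; q=ctrl.ik([px,py,pz],Ro.from_matrix(M).as_euler("xyz",degrees=True))
     if q is None: continue
     res.append((np.abs(np.array(q)-G)[:5].max(),off,px,py,pz,el,daz,np.round(q)))
res.sort(key=lambda r:r[0])
for r in res[:6]: print(r)
E
```

```text
(np.float64(49.01519535778763), np.float64(43.81831794783759), 0.55, -0.3, 0.55, -15, 20, array([-23., -11.,  -9., -36., -21., -52.]))
(np.float64(55.36437055180596), np.float64(41.07659128236185), 0.55, -0.4, 0.55, -15, 0, array([-27.,  -6.,  -8., -28., -15., -61.]))
(np.float64(55.43155182942214), np.float64(37.298125745518526), 0.45, -0.4, 0.55, -15, 0, array([-49., -10.,  -4., -55., -38., -32.]))
(np.float64(60.37564658606651), np.float64(41.10063722645169), 0.45, -0.3, 0.55, -15, 20, array([-48., -15.,  -6., -60., -48., -27.]))
(np.float64(65.98588449248321), np.float64(45.451792615976046), 0.55, -0.4, 0.55, -15, 20, array([-51.,   2.,  10., -66., -55., -20.]))
(np.float64(71.1567219726972), np.float64(42.13237968941204), 0.45, -0.4, 0.55, -15, 20, array([-65.,  -0.,   8., -71., -71., -14.]))
```

View pics/sockz.png

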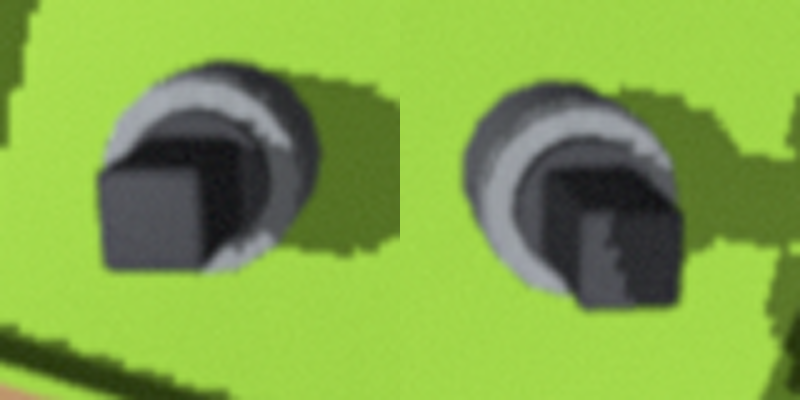

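```bash
python3 - <<'E' 2>&1
from h import *
import pickle
np.set_printoptions(precision=4,suppress=True)
i,im=pickle.load(open("sock.pkl","rb"))
for nm,C,off in (("L",[(98,172),(198,165),(205,270),(108,270)],(170,120)),("R",[(578,210),(682,212),(680,305),(580,308)],(230,135))):
    P=np.array([atz("wrist",(np.array(c)+.5)/5-.5+off,.088,i)[:2] for c in C]); e=[P[1]-P[0],P[2]-P[3],P[3]-P[0],P[2]-P[1]]
    print(nm,P.mean(0),[ (np.degrees(np.arctan2(v[1],v[0])).round(1),np.linalg.norm(v).round(4)) for v in e])
E
```

```text
L [ 0.5724 -0.1981] [(np.float64(-77.0), np.float64(0.0166)), (np.float64(-81.0), np.float64(0.0163)), (np.float64(-169.3), np.float64(0.0164)), (np.float64(-170.4), np.float64(0.0176))]
R [ 0.5736 -0.3304] [(np.float64(-82.1), np.float64(0.0175)), (np.float64(-79.2), np.float64(0.0171)), (np.float64(-166.6), np.float64(0.0171)), (np.float64(-168.0), np.float64(0.0162))]
```

```bash
python3 - <<'E' 2>&1
from h import *
import pickle
np.set_printoptions(precision=4,suppress=True)
S=lambda s:print(s,round(ctrl.current_time(),2),ctrl.current_position(),ctrl.current_wrist_force(),ctrl.current_finger_gap())
j=-79.5; x,y=.5724,-.1981
ctrl.movep([x,y,.12],down(j))
print(ctrl.line_to([x,y,.052],max_speed=.1,max_force=15)); S("down")
ctrl.gripper_to(0.0); S("shut")
ctrl.line_to([x,y,.20],max_speed=.2); S("up")
p=np.array([.45,-.4,.55]); c=np.array([1.01,-.57,.79])-p; az=np.arctan2(c[1],c[0]); e=np.radians(-15)
X=np.array([np.cos(e)*np.cos(az),np.cos(e)*np.sin(az),np.sin(e)]); Z=np.array([-np.sin(az),np.cos(az),0])
best=None
for roll in range(-180,180,15):
    z=Ro.from_rotvec(X*np.radians(roll)).apply(Z); o=Ro.from_matrix(np.c_[X,np.cross(z,X),z]).as_euler("xyz",degrees=True)
    q=ctrl.ik(p,o)
    if q is None: continue
    m=np.abs(np.array(q)-ctrl.current_joints()).max()
    if best is None or m<best[0]: best=(m,q,roll,o)
print(best)
ctrl.movej(best[1]); ctrl.dwell(.1); S("view")
i=ctrl.camera_info("scene"); im=ctrl.get_image("scene"); pos=np.array(ctrl.current_position()); M=Ro.from_euler("xyz",ctrl.current_tool_rot(),degrees=True).as_matrix()
pickle.dump((i,im,pos,M),open("view1.pkl","wb"))
uv=proj("scene",pos+M[:,0]*.048); print(uv)
u,v=uv.astype(int); cv2.imwrite("pics/mouth1.png",cv2.resize(im[max(v-50,0):v+50,max(u-50,0):u+50],None,fx=6,fy=6,interpolation=cv2.INTER_CUBIC)[:,:,::-1])
E
```

```text
<sys>:0: UserWarning: Gimbal lock detected. Setting third angle to zero since it is not possible to uniquely determine all angles.
False
down 28.41 [ 0.5731 -0.1984  0.0528] [0.6291 0.8622 0.5309] 0.08545460804361535
shut 29.04 [ 0.5729 -0.1982  0.0525] [0.7711 0.1329 2.1095] 0.015687526876240886
up 29.93 [ 0.5712 -0.1977  0.1981] [-0.0042  0.2474 -1.8609] 0.01587225336190352
(np.float64(55.37059040441415), array([-48.7772, -10.4848,  -3.8677, -55.4326, -38.294 ,  72.8684]), -105, array([165.    ,  15.    , -16.8868]))
view 31.52 [ 0.451  -0.3998  0.5479] [ 0.3775  0.1444 -2.5307] 0.01583407682740068
[ -3.7928 132.618 ]
```

View pics/mouth1.png

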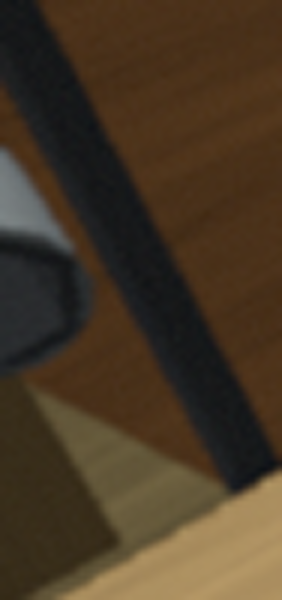

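The hand is at the left picture edge. I'll shift it into frame, checking the projection first.

```bash
python3 - <<'E' 2>&1
from h import *
import pickle
np.set_printoptions(precision=4,suppress=True)
S=lambda s:print(s,round(ctrl.current_time(),2),ctrl.current_position(),ctrl.current_wrist_force(),ctrl.current_finger_gap())
rot=ctrl.current_tool_rot(); M=Ro.from_euler("xyz",rot,degrees=True).as_matrix(); J=np.array(ctrl.current_joints()); best=None
C=np.array([1.01,-.57,.79])
for d in ((.5,-.36,.5),(.5,-.36,.55),(.52,-.34,.55),(.55,-.33,.55),(.55,-.33,.5),(.5,-.3,.55),(.5,-.33,.6)):
    m=np.array(d)+M[:,0]*.048; uv=proj("scene",m); q=ctrl.ik(d,rot); c=(C-m)/np.linalg.norm(C-m)
    print(d,uv,np.degrees(np.arccos(c@M[:,0])),None if q is None else np.abs(q-J).max())
    if q is not None and uv[0]>50 and (best is None or np.abs(q-J).max()<best[0]): best=(np.abs(q-J).max(),q)
ctrl.movej(best[1]); ctrl.dwell(.1); S("view")
i=ctrl.camera_info("scene"); im=ctrl.get_image("scene"); pos=np.array(ctrl.current_position()); M=Ro.from_euler("xyz",ctrl.current_tool_rot(),degrees=True).as_matrix()
pickle.dump((i,im,pos,M),open("view1.pkl","wb"))
uv=proj("scene",pos+M[:,0]*.048); print(uv)
u,v=uv.astype(int); u0,v0=max(u-40,0),max(v-40,0); print(u0,v0); cv2.imwrite("pics/mouth2.png",cv2.resize(im[v0:v0+80,u0:u0+80],None,fx=7,fy=7,interpolation=cv2.INTER_CUBIC)[:,:,::-1])
E
```

```text
(0.5, -0.36, 0.5) [ 66.0219 160.6567] 46.42891296643129 13.962729926022764
(0.5, -0.36, 0.55) [ 49.7291 127.3367] 42.12203964292628 17.46446461637332
(0.52, -0.34, 0.55) [ 74.2079 124.3173] 43.084396410493504 34.699964989344316
(0.55, -0.33, 0.55) [ 96.9858 127.3425] 44.721752775832954 None
(0.55, -0.33, 0.5) [110.1318 160.7774] 49.0564313313582 None
(0.5, -0.3, 0.55) [ 90.5741 106.0762] 42.23396680210977 None
(0.5, -0.33, 0.6) [54.3737 78.469 ] 37.607191181437464 46.955987376289926
view 32.09 [ 0.5004 -0.3604  0.5013] [-0.5683  0.0631 -3.0106] 0.015617059739430296
[ 65.0464 159.9226]
25 119
```

View pics/mouth2.png

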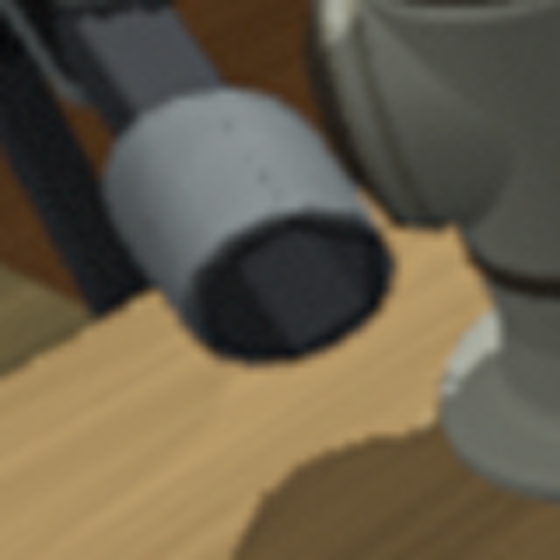

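```bash
python3 - <<'E' 2>&1
from h import *
import pickle
i,im,pos,M=pickle.load(open("view1.pkl","rb"))
# align: observed outer mouth ellipse centre in crop approx (292,288)/7 +(25,119)
c=pos+M[:,0]*.048; obs=np.array([292,287])/7+[25,119]; pr=proj("scene",c,i); print(pr,obs)
sh=obs-pr
def w2i(y,z): return proj("scene",c+M[:,1]*y+M[:,2]*z,i)+sh
src=[];dst=[]
N=400;sc=N/.05
for y,z in ((-.02,-.02),(.02,-.02),(.02,.02),(-.02,.02)):
    src.append(w2i(y,z)); dst.append([N/2+z*sc,N/2-y*sc])
H=cv2.getPerspectiveTransform(np.float32(src),np.float32(dst))
w=cv2.warpPerspective(im,H,(N,N),flags=cv2.INTER_CUBIC).astype(float)
w=np.clip(w*2.2,0,255).astype(np.uint8)
o=w.copy()
cv2.circle(o,(N//2,N//2),int(.0195*sc),(255,0,0),1)
for af,col in ((.026,(0,255,0)),(.020,(255,255,0))):
    r=af/np.sqrt(3)
    for k,ph in enumerate((0,30)):
        pts=np.array([[N/2+r*sc*np.cos(np.radians(60*t+ph)),N/2+r*sc*np.sin(np.radians(60*t+ph))] for t in range(6)],int)
        cv2.polylines(o,[pts],True,col if k==0 else tuple(int(v*.6) for v in col),1)
cv2.imwrite("pics/mouth3.png",np.hstack([w,o])[:,:,::-1])
E
```

```text
[ 65.04644054 159.92261183] [ 66.71428571 160.        ]
```

View pics/mouth3.png

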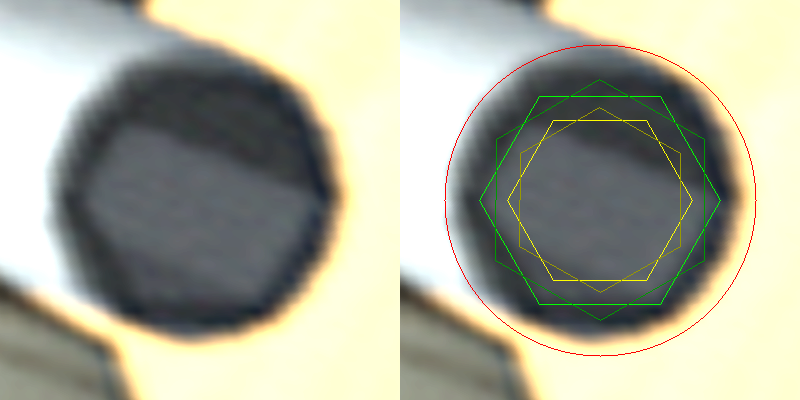

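Rectified mouth: the bore corners lie along the jaw axis at (85,200) and (322,200), 29.6 mm apart. That makes it about 25.7 mm over the flats, so this is the 26 mm bore that fits (a 20 mm one would span 23 mm). The corners being on the jaw axis means the jaw must be at 9.8 + 60k degrees over the nut.

```bash
python3 - <<'E' 2>&1
from h import *
np.set_printoptions(precision=4,suppress=True)
S=lambda s:print(s,round(ctrl.current_time(),2),ctrl.current_position(),ctrl.current_wrist_force(),ctrl.current_finger_gap())
x,y=.5985,.2295; o=down(9.8-60)
ctrl.movep([x,y,.28],o); S("above")
ctrl.line_to([x,y,.215],max_speed=.1); ctrl.dwell(.2); S("pre")
cv2.imwrite("pics/pre_w.png",ctrl.get_image("wrist")[:,:,::-1])
cv2.imwrite("pics/pre_s.png",cv2.resize(ctrl.get_image("scene")[90:210,250:390],None,fx=5,fy=5,interpolation=cv2.INTER_CUBIC)[:,:,::-1])
E
```

```text
<sys>:0: UserWarning: Gimbal lock detected. Setting third angle to zero since it is not possible to uniquely determine all angles.
above 34.37 [0.5988 0.2284 0.2806] [-0.3442 -0.1762 -1.3982] 0.01607951049796042
pre 35.37 [0.5989 0.2297 0.2159] [-0.3627 -1.247  -2.2008] 0.016003489405173092
```

View pics/pre_w.png

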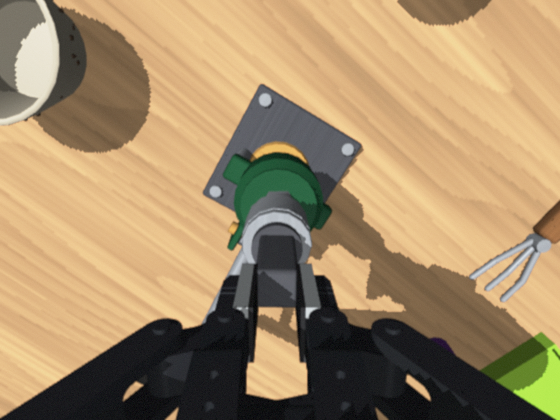

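View pics/pre_s.png

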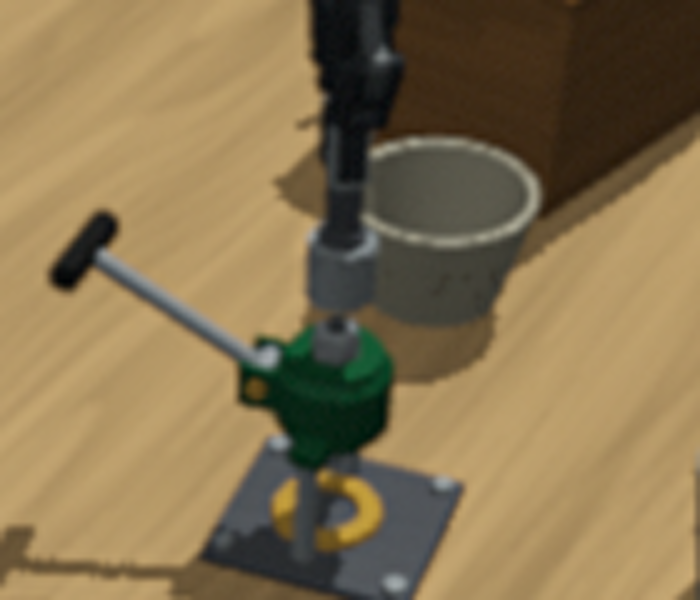

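The socket hangs straight above the nut with the lever fully up. Descending with a force stop.

```bash
python3 - <<'E' 2>&1
from h import *
np.set_printoptions(precision=4,suppress=True)
S=lambda s:print(s,round(ctrl.current_time(),2),ctrl.current_position(),ctrl.current_wrist_force(),ctrl.current_finger_gap())
x,y=.5985,.2295
s=ctrl.line_to([x,y,.1775],max_speed=.03,max_force=12); S(s)
if not s:
    s=ctrl.line_to([x,y,.172],max_speed=.015,max_force=10); S(s)
ctrl.dwell(.2);S("")
cv2.imwrite("pics/post_s.png",cv2.resize(ctrl.get_image("scene")[90:210,250:390],None,fx=5,fy=5,interpolation=cv2.INTER_CUBIC)[:,:,::-1])
E
```

```text
False 36.87 [0.5988 0.2295 0.1785] [-0.7602 -1.1621  3.4629] 0.015594826007153144
True 37.12 [0.5989 0.2293 0.1785] [-1.7891 -0.1081  3.003 ] 0.015865890459839944
 37.32 [0.5989 0.2293 0.1785] [-2.141  -0.0583  4.7941] 0.015900827164121605
```

View pics/post_s.png

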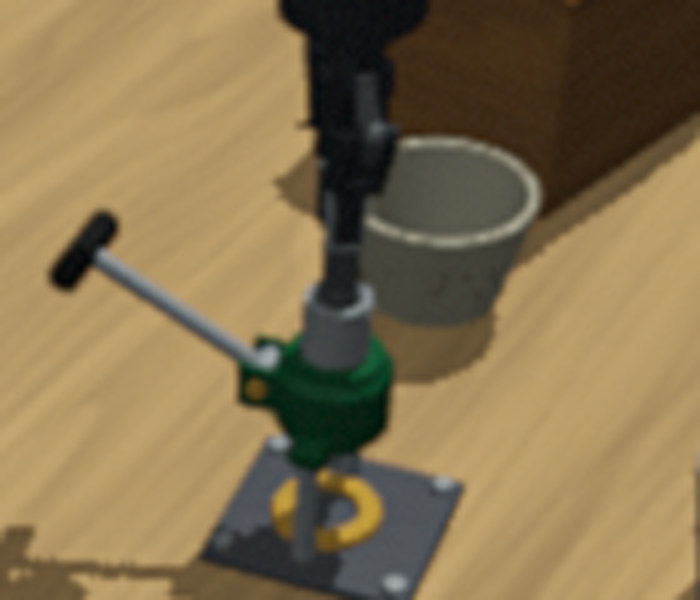

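TCP z is 0.1785, exactly the predicted home height, with contact force and the nut fully covered. One last check of the tray and the bench, and of the socket's height.

```bash
python3 - <<'E' 2>&1
from h import *
np.set_printoptions(precision=2,suppress=True)
for z in (.166,.172,.182): print(z,proj("scene",(.5985,.2295,z)))
im=ctrl.get_image("scene"); a=cv2.imread("pics/scene0.png")
cv2.imwrite("pics/fin.png",np.hstack([a[100:420,60:460],im[100:420,60:460,::-1]]))
print(ctrl.current_position(),ctrl.current_wrist_force(),ctrl.current_finger_gap(),ctrl.current_time())
E
```

```text
0.166 [315.87 148.78]
0.172 [315.97 146.94]
0.182 [316.13 143.86]
[0.6  0.23 0.18] [-2.98  0.55  5.03] 0.015548885209725565 37.4167
```

View pics/fin.png

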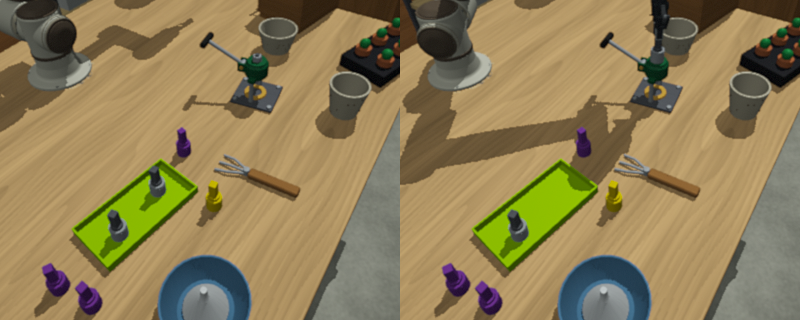

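The socket's shoulder shows at row 149.4, against 148.8 predicted for fully home and 143.9 if it were stopped 16 mm high. The other socket stands upright in the tray and nothing else has moved.

```bash
python3 - <<'E' 2>&1
from bench import ctrl
print(ctrl.hand_in())
E
```

```text
the job is handed in; nothing more can be done
None
```

The job is handed in at about 37 s of the 72 s: three lever strokes done, and the fitting socket is fully home over the nut and still gripped.

- **Strokes:** In all three the lever reached its lower stop. The rod's slope in the scene picture was about -1.3° each time, against -0.8° predicted at 0.75 rad, and pictures show it fully back up after each one. On the first stroke the fingertip slipped off the grip onto the lever arm. Its bottom angle still matched the other two, so I counted it. At the stop the TCP read about 27 mm lower than the grip's top should be, and I did not find out why.
- **Socket:** I lifted the socket nearer the dibber and looked at its mouth in the scene camera. The bore measured about 25.7 mm over the flats, so it is the one that fits. I lined its corners up with the nut's before lowering it.
- **Final checks:** The TCP stopped at 0.1785 m, the height predicted for fully home, pressing lightly with about 5 N. The socket's shoulder in the picture also matches fully home, not 16 mm high. The other socket stands upright in the tray, and nothing else on the bench shows any change.

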